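Set out the bonding kit in the nested tray

TASK

Make up the bonding kit: put the slim dosing syringe, the tweezers, the cotton roll and the timer into the blue kit tray, each lying flat on the floor of the foam nest that is cut for it, and let go of them. The thick syringe and the wide tape roll belong to another job and fit no nest; leave them where they are.

Things in the scene. Friction and masses are not known exactly. Their poses are not given: they have to be found in the camera images.
- syringe: slim dosing syringe with a green cap, lying flat; loose, 12 g. 134 mm long along its own y, finger flange 29 mm wide and 22 mm high, at y = -30 mm; the round barrel is 17.6 mm thick, its axis 11 mm above the underside, from y = -30 to +50 mm; the capped tip is at +y, the plunger at -y. Origin: middle of the length, on the underside. Take the barrel across its own x, near the origin
- tweezers: steel tweezers lying flat; loose, 22 g. 124 mm long along their own y, at most 16 mm wide along x, 8 mm high; rigid. Origin: middle of the length, on the underside. Take them across x near the middle, fingertips nearly on the surface
- cotton_roll: white cotton roll standing on its flat end, 63 mm diameter, 35 mm high, small bore; loose. Origin: centre of the underside. Its axis is z. Take it across the diameter, fingertips at least 13 mm above its underside, so that they stay above the foam when it is set down
- timer: dial timer: pale case 48 mm (own x) by 64 mm (own y) and 36 mm high, its sides leaning slightly inward, with a red ribbed dial on top, 50 mm high in all; loose, 110 g. Origin: centre of the underside, z up. Take the case across its 48 mm, fingertips at least 13 mm above its underside, so that they stay above the foam
- syringe_nest: nest for the slim syringe, a fixed foam module 59 mm (own x) by 175 mm (own y) in the tray. Its long pocket, 46 mm wide (x) by 150 mm long (y), is centred on the module; the pocket floor lies 6 mm above the origin and the dark foam stands 10 mm above the floor. A finger trough at floor level, 56 mm long in y, is cut right across the middle. Origin: centre of the module's underside. The syringe lies along y, either way round
- tweezers_nest: nest for the tweezers, a fixed foam module of the same outer size and heights as the syringe nest, with a narrower pocket, 32 mm wide (own x) by 140 mm long (own y), and the same 56 mm finger trough across the middle. Origin: centre of the module's underside. The tweezers lie along y, either way round
- roll_nest: nest for the cotton roll, a fixed square foam module 87 mm by 87 mm in the tray, with a round well of 79 mm diameter at its centre; the floor lies 6 mm above the origin, the foam stands 10 mm above the floor. Origin: centre of the module's underside
- timer_nest: nest for the timer, a fixed square foam module 87 mm by 87 mm in the tray, with a rectangular pocket of 80 mm (own x) by 64 mm (own y) at its centre; the floor lies 6 mm above the origin, the foam stands 10 mm above the floor. Origin: centre of the module's underside. The 64 mm side of the timer (its own y) lies along the nest's x, either way round
- thick_syringe: look-alike, to be left alone: thick syringe with a green cap, 162 mm long along its own y, barrel 25 mm thick, flange 40 mm wide; loose. Origin: near the middle, on the underside
- tape_roll: look-alike, to be left alone: wide white roll of paper tape on a cardboard core, 87 mm diameter, 30 mm high, with a large 52 mm bore; loose. Origin: centre of the underside

How it is judged:
By the outcome, as a careful person would: the job done as asked, in the order asked, and still so for the second after the job is handed in, with the robot touching nothing.
It also fails if it takes over 101 s, if anything falls off the work surface, if the arm or the gripper's body presses on something with over 40 N, if the wrist force passes 120 N, or if a joint passes its speed limit or range.

ROBOT

A 6-joint arm with a two-finger parallel gripper is mounted at the origin on a cart in front of the work surface, level with it; the furniture and walls round the work are solid. World frame = base frame: x ahead of the robot, y to its left, z up, the work surface at z = 0. Lengths are in m, angles in rad, forces in N, time in s.
With the tool pointing down it reaches from about 0.35 to 0.775 m from the base axis. Payload 7.3 kg.
Tool frame: the origin (TCP) lies midway between the tips of the shut fingers; the grasp point (between the pads) lies 19 mm behind it (robot.tcp_to_grasp is the distance from the TCP to the grasp point, in m); z points along the fingers, y is the direction in which the jaws open and shut (so a half turn about z gives the same grasp; the last joint's range is limited). The gripper opens to 92 mm and grips with 3 to 60 N. Pads are 19 mm wide; open, the fingers measure 130 mm over their backs; the gripper's body (75 mm by 190 mm) begins 47 mm behind the grasp point.
Start: joints at [-1.339, 0.342, 1.524, -0, 1.275, -0.146], TCP at [0.194, -0.488, 0.227] pointing down, gripper open.
Joint ranges: [-2.53, 2.53], [-0.77, 2.02], [0.04, 2.7], [-1, 4.14], [0.28, 2.66], [-3.11, 3.11]. Speed limits (rad/s): [2.57, 2.57, 3.14, 3.14, 3.14, 3.14].

INTERFACE

Orientations are given as [roll, pitch, yaw] about the fixed x, y, z axes, in that order (R = Rz(yaw) Ry(pitch) Rx(roll)).
In Python, from cell import status, read_camera, camera_info, ticket, robot gives the robot as it stands.
- The arm moves only by the tool jog_arm, never from a script. Its argument "plan" is a list that holds one entry, the list of rows, each a list of 7 numbers: the shift along the tool's x, y, z each as a share of 0.05 m, from -1 to 1, then the turn, a rotation vector about the tool's x, y, z each as a share of 0.15 rad, from -1 to 1, then the opening, from 0 (shut) to 1 (fully open). In form: [[[x, y, z, wx, wy, wz, hand], ...]]. A call has 1 to 20 rows; each row shifts and turns the commanded pose from where the row before left it, along the tool's axes as they then stand; what a row does not reach is not made up. A row lasts 1/8 s, in which the tool goes at most 62.5 mm and 10.7 degrees, less where a joint would pass 70% of its speed; a pose out of reach is approached as far as the arm can. A call with a number of a shift or a turn outside -1 to 1 is refused whole. A call with a gripper value outside its range is refused whole. The fingers move at their own pace and stop on an object; "squeeze" is the grip in N (left out, the last holds). Time passes only in rows, so rows that do not move let the fingers close. It gives the time, the measured TCP pose, the force and the opening at its end, in the units of the state.
- status.observe(): the state, without advancing time (a new reading comes with each control period).
- read_camera(name): name is "scene" or "top" or "wrist"; returns (picture, depth): 400x640x3 uint8, red, green, blue; 400x640 float32, m along the optical axis (not along the pixel's ray), 0 where there is no reading.
- camera_info(name): a dict with "mtx" (3x3 intrinsics, pixels), "distortion" ([k1, k2, p1, p2, k3] as OpenCV has them; the pictures are not rectified), "world_to_cam" (4x4, takes a point from world to camera coordinates). Camera axes: x right, y down, z forward; pixel columns grow to the right and rows downward; lengths in m; the calibration is good to about 2 mm. A picture is of the moment at which its call begins: read the wrist's pose just before it. camera_info takes no time and is no camera call; for the wrist camera it gives the pose at the moment of the call.
- ticket.hand_in(): hands the job in, once; it reports no verdict.
The state is a dict: "time": time; "qpos": joint angles; "qvel": joint speeds; "joint_efforts": joint torques, N m; "tool_pos": TCP position; "tool_rot": TCP orientation; "contact_force": force on the tool from outside, world axes, zero at the start; "torque": the same for the moment, N m; "opening": finger opening in m.
Only numpy, scipy, OpenCV 4.12 (cv2) and the standard library are available. Lean on these libraries where they do the work, as an engineer would, in place of code of your own. Each camera call takes 0.05 s, during which the arm holds its last target.

## Working session

There is one attempt and no reset: what is moved stays moved. The work goes in short steps, Python scripts to look and compute and a tool call to move; the robot and the scene stay as the last step left them, time stands still between calls to the robot, and variables do not carry over. Pictures are saved under pics/ and viewed, and the job is handed in when it is done.

Besides the shell and the picture viewer there is one more tool, called after "Emit:" in YAML: its name, and indented under it one key for each argument. jog_arm: Moves the arm, as the interface text tells. Its arguments: {"type":"object","properties":{"plan":{"type":"array"},"squeeze":{"type":"number"}},"required":["plan"]}

```bash
mkdir -p pics; ls
python3 - <<'E'
from cell import status, read_camera, camera_info, robot
import cv2, numpy as np
print(status.observe()); print(robot.tcp_to_grasp)
for n in ["scene","top","wrist"]:
    i=camera_info(n); p,d=read_camera(n)
    cv2.imwrite(f"pics/{n}0.png",p[:,:,::-1]); np.savez(f"{n}0.npz",p=p,d=d,mtx=i["mtx"],dist=i["distortion"],w2c=i["world_to_cam"])
    print(n,i)
E
```

```text
pics
{'time': 0.0, 'qpos': array([-1.33902932e+00,  3.42717521e-01,  1.52504156e+00, -2.56433822e-05,
        1.27538130e+00, -1.45961490e-01]), 'qvel': array([ 1.35832309e-04, -7.45190188e-05,  3.31345955e-04, -6.02125701e-05,
       -2.68244206e-06, -2.40153977e-04]), 'joint_efforts': array([-8.28577104e-04, -4.31244457e+01, -2.44216204e+01,  7.17143691e-02,
        5.60430670e-02, -1.42741069e-04]), 'tool_pos': array([ 0.19356114, -0.48756925,  0.2260391 ]), 'tool_rot': array([-3.14005782e+00, -2.00846307e-04,  3.77735832e-01]), 'contact_force': array([ 1.12602095,  0.16220644, -0.68877151]), 'torque': array([-0.01785609, -0.02322193, -0.03129295]), 'opening': 0.09170766214155429}
0.0188
scene {'mtx': array([[446.19643549,   0.        , 314.89840362],
       [  0.        , 446.19643549, 197.16375399],
       [  0.        ,   0.        ,   1.        ]]), 'distortion': array([0.01260378, 0.        , 0.        , 0.        , 0.        ]), 'world_to_cam': array([[ 0.89067725, -0.45421801, -0.01949437, -0.4856768 ],
       [-0.26124142, -0.4762339 , -0.8396155 ,  0.20706271],
       [ 0
[... 449 characters left out ...]
    [-0.98152364, -0.02412261, -0.18981421,  0.56393649],
       [ 0.18982914,  0.00169035, -0.98181568,  1.2505092 ],
       [ 0.        ,  0.        ,  0.        ,  1.        ]])}
wrist {'mtx': array([[308.96496002,   0.        , 321.26376345],
       [  0.        , 308.96496002, 201.67902369],
       [  0.        ,   0.        ,   1.        ]]), 'distortion': array([-0.04928945,  0.        ,  0.        ,  0.        ,  0.        ]), 'world_to_cam': array([[ 0.37034896, -0.92889202, -0.00112661, -0.52405463],
       [-0.89227517, -0.35608649,  0.27757418, -0.03522816],
       [-0.25823761, -0.10179406, -0.96070355,  0.39003221],
       [ 0.        ,  0.        ,  0.        ,  1.        ]])}
```

View pics/top0.png

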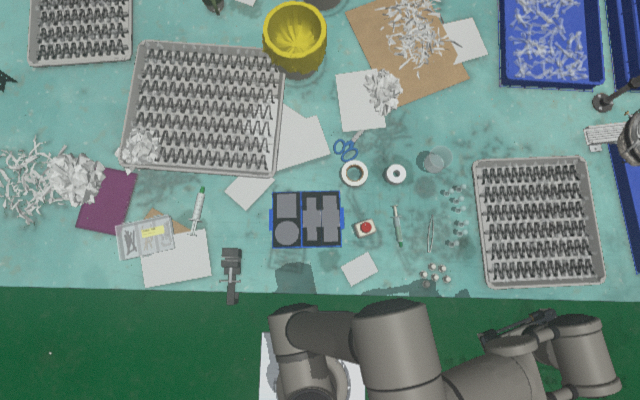

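View pics/scene0.png

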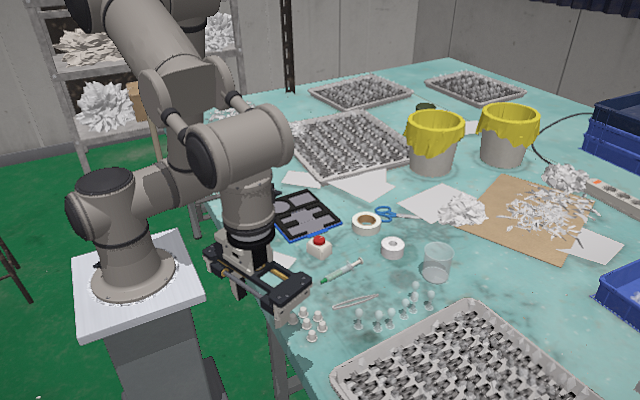

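View pics/wrist0.png

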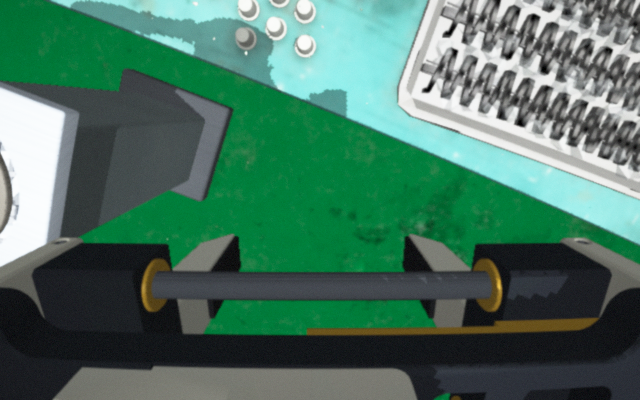

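```bash
cat > h.py <<'E'
import numpy as np, cv2
def load(n):
    z=np.load(n+".npz"); return z
def ray(z,px,h):
    K,D,T=z["mtx"],z["dist"],z["w2c"]
    px=np.array(px,float).reshape(-1,1,2)
    n=cv2.undistortPoints(px,K,D).reshape(-1,2)
    R,t=T[:3,:3],T[:3,3]; c=-R.T@t
    d=np.c_[n,np.ones(len(n))]@R
    s=(h-c[2])/d[:,2]
    return c+d*s[:,None]
def cloud(z):
    K,D,T=z["mtx"],z["dist"],z["w2c"]; d=z["d"]
    v,u=np.mgrid[:400,:640]
    n=cv2.undistortPoints(np.stack([u,v],-1).reshape(-1,1,2).astype(float),K,D).reshape(400,640,2)
    P=np.dstack([n*d[...,None],d])
    R,t=T[:3,:3],T[:3,3]
    return (P-t)@R
E
python3 - <<'E'
import cv2,numpy as np
from h import *
z=load("top0");im=z["p"][:,:,::-1]
c=im[140:290,180:480]
cv2.imwrite("pics/topcrop.png",cv2.resize(c[:,80:280],None,fx=4,fy=4,interpolation=cv2.INTER_CUBIC))
P=cloud(z)
for u,v in [(198,210),(397,225),(430,235),(396,165),(354,163),(365,228),(286,206),(286,232),(313,218),(330,218),(450,250),(270,219)]:
    print(u,v,P[v,u].round(3))
E
```

```text
198 210 [0.522 0.376 0.028]
397 225 [ 0.49  -0.258  0.02 ]
430 235 [ 0.463 -0.367  0.002]
396 165 [ 0.683 -0.254  0.035]
354 163 [ 0.687 -0.118  0.033]
365 228 [ 0.475 -0.153  0.048]
286 206 [0.544 0.098 0.011]
286 232 [0.46  0.095 0.011]
313 218 [0.507 0.01  0.01 ]
330 218 [ 0.508 -0.045  0.013]
450 250 [ 0.416 -0.429  0.005]
270 219 [0.501 0.149 0.006]
```

View pics/topcrop.png

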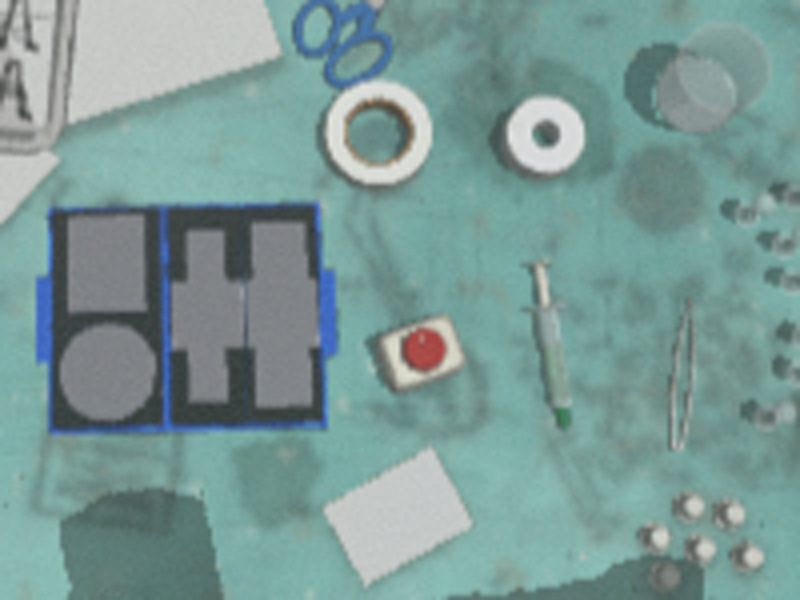

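Run:
```python
import cv2,numpy as np
from h import *
z=load("top0")
f=lambda pts,h:ray(z,np.array(pts)/4+[260-.375,140-.375],h)
s=f([(538,263),(565,425)],.011);print("syr",s,s.mean(0),np.linalg.norm(s[0]-s[1]),np.arctan2(*(s[1]-s[0])[[1,0]]))
s=f([(690,300),(678,449)],.006);print("twz",s.mean(0),np.linalg.norm(s[0]-s[1]),np.arctan2(*(s[0]-s[1])[[1,0]]))
s=f([(506,134),(585,134),(545,97),(545,173)],.035);print("roll",s)
s=f([(379,339),(452,317),(466,364),(394,391)],.036);print("timer",s)
s=f([(52,207),(319,203),(327,428),(52,432)],.016);print("tray",s)
s=f([(68,216),(144,215),(145,310),(68,312)],.016);print("timer nest top",s)
s=f([(59,373),(155,373),(107,323),(107,419)],.016);print("roll nest",s)
s=f([(186,230),(223,230),(227,402),(188,404)],.011);print("tw nest",s,s.mean(0))
s=f([(251,222),(305,222),(311,409),(255,409)],.011);print("syr nest",s,s.mean(0))
P=cloud(z)
np.set_printoptions(linewidth=200)
print((P[219,266:346,:]*1000).round()[:,1:].astype(int).tolist())
w=load("wrist0");T=w["w2c"];print("wrist cam",-T[:3,:3].T@T[:3,3])
from scipy.spatial.transform import Rotation as R
Rt=R.from_euler("xyz",[-3.14005782e+00, -2.00846307e-04,  3.77735832e-01]).as_matrix()
print("cam in tool",Rt.T@(-T[:3,:3].T@T[:3,3]-[0.19356114, -0.48756925,  0.2260391])); print(Rt.T@T[:3,:3].T); print(Rt)
```

```text
syr [[ 0.55486512 -0.25117277  0.011     ]
 [ 0.4248077  -0.27117041  0.011     ]] [ 0.48983641 -0.26117159  0.011     ] 0.13158586303566125 -2.989027421964062
twz [ 0.46839088 -0.36819253  0.006     ] 0.12071924619256512 -0.10735159966677353
roll [[ 0.65549442 -0.22207872  0.035     ]
 [ 0.65707147 -0.28576078  0.035     ]
 [ 0.6871533  -0.25387869  0.035     ]
 [ 0.6240131  -0.25313381  0.035     ]]
timer [[ 0.48662052 -0.12084246  0.036     ]
 [ 0.50547352 -0.17825096  0.036     ]
 [ 0.46856039 -0.18918327  0.036     ]
 [ 0.44601369 -0.13285586  0.036     ]]
tray [[ 0.59037917  0.14299727  0.016     ]
 [ 0.59901752 -0.07318891  0.016     ]
 [ 0.41747802 -0.08205259  0.016     ]
 [ 0.40907446  0.13493008  0.016     ]]
timer nest top [[0.58326298 0.12972805 0.016     ]
 [0.58560132 0.06828871 0.016     ]
 [0.50803404 0.06485159 0.016     ]
 [0.50491384 0.12638502 0.016     ]]
roll nest [[0.4558494  0.13144636 0.016     ]
 [0.45770452 0.05519635 0.016     ]
 [0.49680748 0.09485422 0.016     ]
 [0.42035093 0.09193264 0.016     ]]
tw nest [[ 0.5750471   0.0340956   0.011     ]
 [ 0.575
[... 872 characters left out ...]
], [-6, 12], [-9, 9], [-13, 10], [-16, 10], [-19, 11], [-22, 12], [-25, 8], [-29, 8], [-32, 15], [-35, 12], [-38, 8], [-42, 7], [-45, 12], [-48, 6], [-51, 12], [-54, 11], [-57, 15], [-61, 10], [-64, 7], [-67, 6], [-70, 9], [-74, 2], [-77, 9], [-80, 6], [-83, 11], [-86, 12], [-90, 6], [-93, 1]]
wrist cam [ 0.26337086 -0.45963147  0.38389335]
cam in tool [ 0.07522391 -0.00046348 -0.15783862]
[[ 1.64885510e-03 -9.60646565e-01 -2.77768714e-01]
 [ 9.99998557e-01  1.47067013e-03  8.49838388e-04]
 [-4.07888178e-04 -2.77769715e-01  9.60647604e-01]]
[[ 9.29502062e-01  3.68816720e-01 -3.79385456e-04]
 [ 3.68816860e-01 -9.29500872e-01  1.50070587e-03]
 [ 2.00846306e-04 -1.53483296e-03 -9.99998802e-01]]
```

```bash
cat > to.py <<'E'
import sys,numpy as np
from cell import status
from scipy.spatial.transform import Rotation as R
def to(x,y,z,psi):
    s=status.observe(); p=s["tool_pos"]; r,pi,ya=s["tool_rot"]
    d=(psi-ya+np.pi)%(2*np.pi)-np.pi
    Rt=R.from_euler("xyz",[np.pi,0,psi]).as_matrix()
    u=Rt.T@(np.array([x,y,z])-p)/.05
    print("t",round(s["time"],2),"pos",p.round(4),"rpy",s["tool_rot"].round(4),"open",round(s["opening"],4),"F",s["contact_force"].round(1))
    print(" wz units total",round(-d/.15,2)," then shift units",u.round(2))
if __name__=="__main__": to(*map(float,sys.argv[1:]))
E
python3 to.py 0.49 -0.261 0.2 0.153
python3 - <<'E'
from h import *
z=load("top0")
print(ray(z,np.array([(695,132),(695,55)])/4+[260,140],0),ray(z,np.array([(725,25),(725,105)])/4+[260,140],0.08))
P=cloud(z)
print(P[155:166:2,436:446:2,2].round(2))
E
```

```text
t 0.15 pos [ 0.1936 -0.4877  0.2262] rpy [-3.1405e+00 -2.0000e-04  3.7780e-01] open 0.0915 F [-0.5 -0.1  0.1]
 wz units total 1.5  then shift units [ 6.55 -3.58  0.52]
[[ 0.66895451 -0.38566518  0.        ]
 [ 0.73531806 -0.38759553  0.        ]] [[ 0.73542693 -0.38904431  0.08      ]
 [ 0.67016146 -0.38692242  0.08      ]]
[[ 0.01  0.01  0.01  0.03  0.03]
 [ 0.    0.    0.01  0.01  0.03]
 [ 0.    0.    0.01  0.01  0.02]
 [-0.   -0.    0.    0.    0.02]
 [-0.    0.    0.    0.    0.01]
 [ 0.    0.    0.01  0.    0.01]]
```

Emit:
jog_arm:
  plan:
    - [[0,0,0,0,0,0.75,1],[0,0,0,0,0,0.75,1],[0.8,-0.44,0.06,0,0,0,1],[0.8,-0.44,0.06,0,0,0,1],[0.8,-0.44,0.06,0,0,0,1],[0.8,-0.44,0.06,0,0,0,1],[0.8,-0.44,0.06,0,0,0,1],[0.8,-0.44,0.06,0,0,0,1],[0.8,-0.44,0.06,0,0,0,1],[0.8,-0.44,0.06,0,0,0,1],[0.15,-0.06,0.04,0,0,0,1],[0,0,0,0,0,0,1],[0,0,0,0,0,0,1]]
  squeeze: 8

```text
time: 1.78
tool_pos: [0.4893, -0.2621, 0.2007]
tool_rot: [3.141, 0.0, 0.152]
contact_force: [0.7, 0.5, -0.5]
opening: 0.092
```

```bash
cat > snap.py <<'E'
import sys,cv2,numpy as np
from cell import status,read_camera,camera_info
n=sys.argv[1];cam=sys.argv[2] if len(sys.argv)>2 else "wrist"
s=status.observe();i=camera_info(cam);p,d=read_camera(cam)
cv2.imwrite(f"pics/{n}.png",p[:,:,::-1]); np.savez(f"{n}.npz",p=p,d=d,mtx=i["mtx"],dist=i["distortion"],w2c=i["world_to_cam"],tp=s["tool_pos"],tr=s["tool_rot"])
print(s["time"],s["tool_pos"].round(4),s["tool_rot"].round(4),s["opening"].round(4))
E
python3 snap.py w1
```

```text
Traceback (most recent call last):
  File "snap.py", line 6, in <module>
    print(s["time"],s["tool_pos"].round(4),s["tool_rot"].round(4),s["opening"].round(4))
                                                                  ^^^^^^^^^^^^^^^^^^
AttributeError: 'float' object has no attribute 'round'
```

View pics/w1.png

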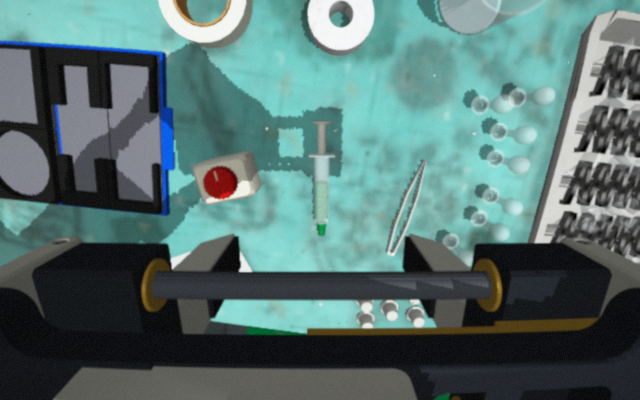

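```bash
sed -i 's/s\["opening"\].round(4)/round(s["opening"],4)/' snap.py
python3 - <<'E'
import cv2,numpy as np
from h import *
z=load("w1");im=z["p"][:,:,::-1]
a=im[100:260,180:440];b=im[40:220,0:180]
cv2.imwrite("pics/w1a.png",cv2.resize(a,None,fx=3,fy=3,interpolation=cv2.INTER_CUBIC))
cv2.imwrite("pics/w1b.png",cv2.resize(b,None,fx=3,fy=3,interpolation=cv2.INTER_CUBIC))
E
```

```text
(no output)
```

View pics/w1a.png

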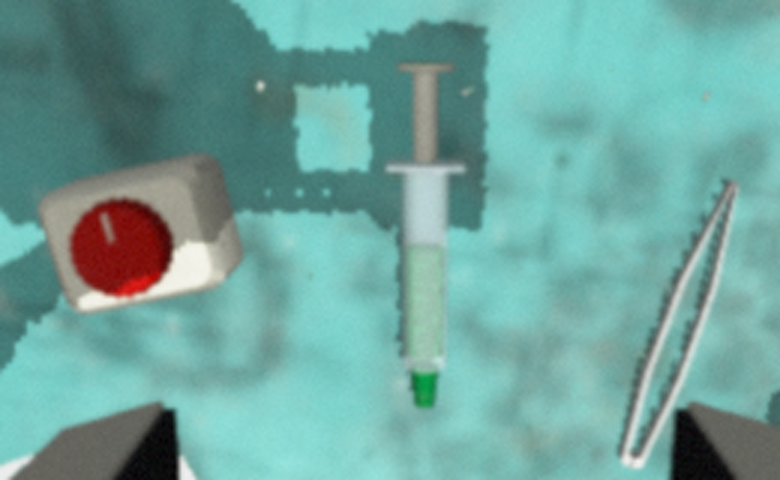

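View pics/w1b.png

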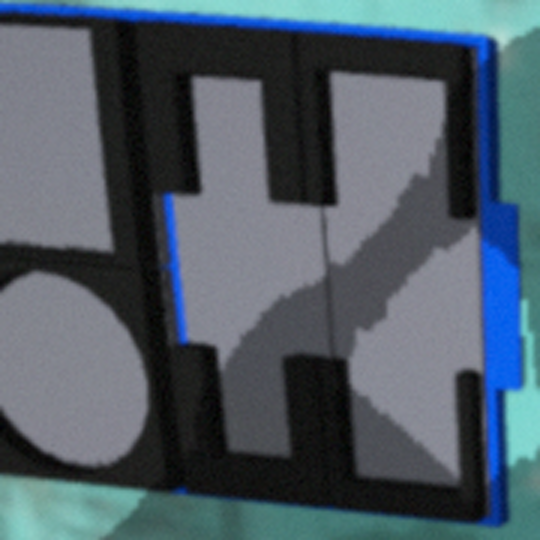

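Run:
```python
from h import *
np.set_printoptions(suppress=True,precision=4)
z=load("w1")
f=lambda pts,h,o=(180,100):ray(z,np.array(pts)/3+np.array(o)-1/3,h)
s=f([(426,66),(425,406)],.011);print("syr",s.mean(0),np.linalg.norm(s[0]-s[1]),np.arctan2(*(s[0]-s[1])[[1,0]]))
print(f([(400,300),(447,300)],.011))
s=f([(733,185),(633,463)],.005);print("twz",s.mean(0),np.linalg.norm(s[0]-s[1]),np.arctan2(*(s[0]-s[1])[[1,0]]))
s=f([(40,202),(207,155),(243,240),(80,310)],.018);print("timer",s)
d=f([(121,248)],.05);print("dial",d)
g=lambda p,h:f(p,h,(0,40))
s=g([(192,75),(263,82),(289,457),(228,453)],.009);print("tw",s,s.mean(0))
s=g([(330,72),(446,82),(462,488),(355,474)],.009);print("sy",s,s.mean(0))
P=cloud(z)
for u,v in [(90,120),(125,140),(10,90),(10,160),(54,100),(168,140),(130,65),(130,90),(60,190),(166,70),(166,180),(200,100)]: print(u,v,P[v-1:v+2,u-1:u+2].reshape(-1,3).mean(0))
```

```text
syr [ 0.4883 -0.2622  0.011 ] 0.13294992350246923 0.15050473301871145
[[ 0.465  -0.2557  0.011 ]
 [ 0.4678 -0.2738  0.011 ]]
twz [ 0.4682 -0.3692  0.005 ] 0.12114267628792341 -0.10862631018019774
timer [[ 0.4841 -0.1171  0.018 ]
 [ 0.5109 -0.1776  0.018 ]
 [ 0.4812 -0.1939  0.018 ]
 [ 0.4442 -0.1342  0.018 ]]
dial [[ 0.4798 -0.158   0.05  ]]
tw [[0.5743 0.0355 0.009 ]
 [0.5751 0.0082 0.009 ]
 [0.4342 0.0031 0.009 ]
 [0.432  0.0288 0.009 ]] [0.5039 0.0189 0.009 ]
sy [[ 0.5816 -0.0171  0.009 ]
 [ 0.5836 -0.06    0.009 ]
 [ 0.4321 -0.0678  0.009 ]
 [ 0.4313 -0.024   0.009 ]] [ 0.5071 -0.0422  0.009 ]
90 120 [0.5185 0.0067 0.0091]
125 140 [ 0.5018 -0.0344  0.0097]
10 90 [0.5425 0.0626 0.0483]
10 160 [0.4582 0.1103 0.0097]
54 100 [0.5391 0.0076 0.0573]
168 140 [ 0.515  -0.1025  0.0483]
130 65 [ 0.5828 -0.0423  0.0133]
130 90 [ 0.5571 -0.0403  0.0096]
60 190 [0.4329 0.0422 0.0169]
166 70 [ 0.5835 -0.0756  0.0015]
166 180 [ 0.4614 -0.0816  0.0073]
200 100 [ 0.5571 -0.1149  0.0014]
```

Emit:
jog_arm:
  plan:
    - [[0,0,0.7,0,0,0,0.6],[0,0,0.8,0,0,0,0.6],[0,0,0.8,0,0,0,0.6],[0,0,0.8,0,0,0,0.6],[0,0,0.5,0,0,0,0.6],[0,0,0.2,0,0,0,0.6],[0,0,0.1,0,0,0,0.6],[0,0,0,0,0,0,0.6],[0,0,0,0,0,0,0.6]]

```text
time: 2.95
tool_pos: [0.4906, -0.2617, 0.0067]
tool_rot: [3.14, -0.001, 0.153]
contact_force: [0.7, -1.1, -0.8]
opening: 0.0549
```

```bash
python3 snap.py w2
```

```text
2.95 [ 0.4906 -0.2617  0.0067] [ 3.1402e+00 -1.3000e-03  1.5280e-01] 0.0549
```

View pics/w2.png

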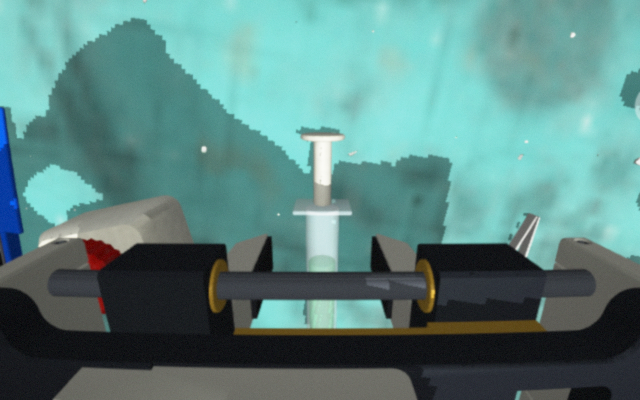

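Emit:
jog_arm:
  plan:
    - [[-0.04,0,0.04,0,0,0,0.6],[0,0,0,0,0,0,0],[0,0,0,0,0,0,0],[0,0,0,0,0,0,0],[0,0,0,0,0,0,0],[0,0,0,0,0,0,0],[0,0,0,0,0,0,0]]
  squeeze: 10

```text
time: 3.88
tool_pos: [0.4881, -0.2615, 0.0037]
tool_rot: [3.142, 0.0, 0.153]
contact_force: [1.3, 0.2, 0.8]
opening: 0.0177
```

```bash
python3 to.py 0.507 -0.043 0.1 0.047
```

```text
t 3.88 pos [ 0.4881 -0.2615  0.0037] rpy [3.1415 0.     0.1528] open 0.0177 F [1.3 0.2 0.8]
 wz units total 0.71  then shift units [ 0.58 -4.35 -1.93]
```

Emit:
jog_arm:
  plan:
    - [[0,0,-0.4,0,0,0,0],[0,0,-0.8,0,0,0,0],[0,0,-0.8,0,0,0,0],[0,0,0,0,0,0.35,0],[0,0,0,0,0,0.36,0],[0.1,-0.7,0,0,0,0,0],[0.1,-0.7,0,0,0,0,0],[0.1,-0.7,0,0,0,0,0],[0.1,-0.7,0,0,0,0,0],[0.1,-0.7,0,0,0,0,0],[0.08,-0.6,0,0,0,0,0],[0,-0.25,0,0,0,0,0],[0,0,0,0,0,0,0],[0,0,0,0,0,0,0]]

```text
time: 5.62
tool_pos: [0.5071, -0.0438, 0.1037]
tool_rot: [3.141, -0.0, 0.046]
contact_force: [-0.1, -0.3, -0.4]
opening: 0.0172
```

```bash
python3 to.py 0.507 -0.043 0.014 0.047; python3 snap.py w3
```

```text
t 5.62 pos [ 0.5071 -0.0438  0.1037] rpy [ 3.1412e+00 -1.0000e-04  4.5600e-02] open 0.0172 F [-0.1 -0.3 -0.4]
 wz units total -0.01  then shift units [-0.   -0.02  1.79]
5.625 [ 0.5071 -0.0438  0.1037] [ 3.1412e+00 -1.0000e-04  4.5600e-02] 0.0172
```

View pics/w3.png

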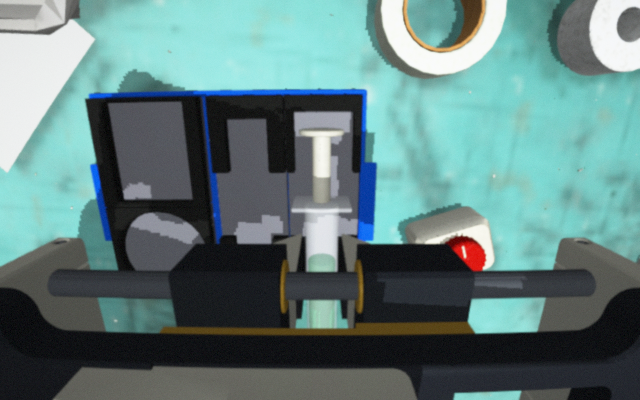

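Emit:
jog_arm:
  plan:
    - [[0,0,0.5,0,0,0,0],[0,0,0.6,0,0,0,0],[0,0,0.4,0,0,0,0],[0,0,0.2,0,0,0,0],[0,0,0.1,0,0,0,0],[0,0,0,0,0,0,0],[0,0,0,0,0,0,0]]

```text
time: 6.55
tool_pos: [0.5075, -0.0431, 0.0143]
tool_rot: [3.141, -0.001, 0.046]
contact_force: [0.2, 0.1, 0.1]
opening: 0.0171
```

```bash
python3 to.py 0.507 -0.043 0.0125 0.047; python3 snap.py w4
```

```text
t 6.55 pos [ 0.5075 -0.0431  0.0143] rpy [ 3.1412e+00 -1.2000e-03  4.6300e-02] open 0.0171 F [0.2 0.1 0.1]
 wz units total -0.0  then shift units [-0.01 -0.    0.04]
6.55 [ 0.5075 -0.0431  0.0143] [ 3.1412e+00 -1.2000e-03  4.6300e-02] 0.0171
```

View pics/w4.png

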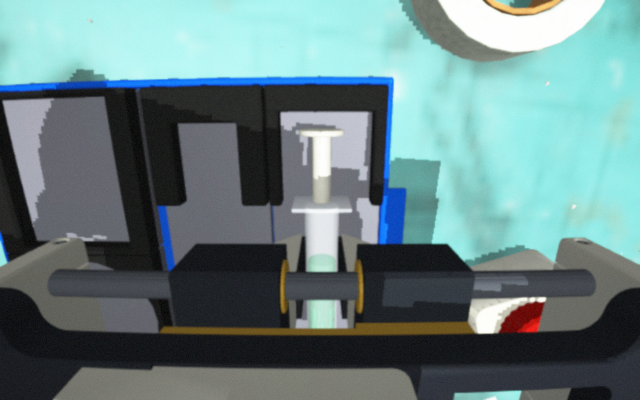

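Emit:
jog_arm:
  plan:
    - [[0,0,0.04,0,0,0,0],[0,0,0,0,0,0,0.24],[0,0,0,0,0,0,0.24],[0,0,0,0,0,0,0.24],[0,0,-0.1,0,0,0,0.24],[0,0,-0.3,0,0,0,0.24],[0,0,-0.8,0,0,0,0.24],[0,0,-0.8,0,0,0,0.3],[0,0,0,0,0,0,0.3],[0,0,0,0,0,0,0.3]]

```text
time: 7.85
tool_pos: [0.5068, -0.0429, 0.1119]
tool_rot: [3.141, -0.0, 0.046]
contact_force: [-0.3, -0.4, -0.3]
opening: 0.0276
```

```bash
python3 to.py 0.468 -0.3685 0.11 -0.108; python3 snap.py w5
```

```text
t 7.85 pos [ 0.5068 -0.0429  0.1119] rpy [ 3.1414e+00 -2.0000e-04  4.6300e-02] open 0.0276 F [-0.3 -0.4 -0.3]
 wz units total 1.03  then shift units [-0.07  6.56  0.04]
7.85 [ 0.5068 -0.0429  0.1119] [ 3.1414e+00 -2.0000e-04  4.6300e-02] 0.0276
```

View pics/w5.png

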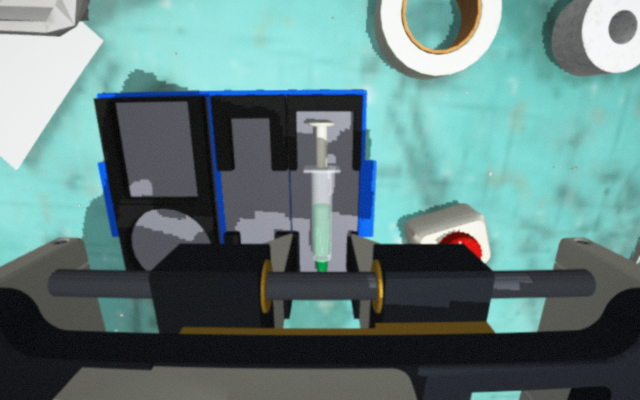

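Emit:
jog_arm:
  plan:
    - [[0,0,0,0,0,0.51,0.4],[0,0.4,0,0,0,0.52,0.4],[0,0.8,0,0,0,0,0.4],[0,0.8,0,0,0,0,0.4],[0,0.8,0,0,0,0,0.4],[0,0.8,0,0,0,0,0.4],[0,0.8,0,0,0,0,0.4],[0,0.8,0,0,0,0,0.4],[0,0.8,0,0,0,0,0.4],[0,0.56,0,0,0,0,0.4],[0,0,0,0,0,0,0.4],[0,0,0,0,0,0,0.4]]

```text
time: 9.4
tool_pos: [0.4728, -0.368, 0.1107]
tool_rot: [-3.14, 0.002, -0.108]
contact_force: [-0.5, 0.4, -0.2]
opening: 0.0367
```

```bash
python3 to.py 0.468 -0.3685 0.003 -0.108; python3 snap.py w6
```

```text
t 9.4 pos [ 0.4728 -0.368   0.1107] rpy [-3.1398e+00  1.8000e-03 -1.0820e-01] open 0.0367 F [-0.5  0.4 -0.2]
 wz units total -0.0  then shift units [-0.09  0.02  2.15]
9.4 [ 0.4728 -0.368   0.1107] [-3.1398e+00  1.8000e-03 -1.0820e-01] 0.0367
```

View pics/w6.png

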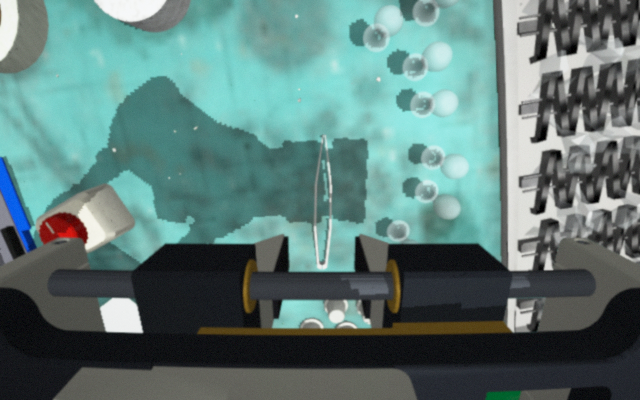

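Emit:
jog_arm:
  plan:
    - [[-0.09,0.02,0.4,0,0,0,0.4],[0,0,0.7,0,0,0,0.4],[0,0,0.6,0,0,0,0.4],[0,0,0.25,0,0,0,0.4],[0,0,0.12,0,0,0,0.4],[0,0,0.04,0,0,0,0.4],[0,0,0,0,0,0,0.4],[0,0,0,0,0,0,0.4]]

```text
time: 10.45
tool_pos: [0.4689, -0.37, 0.007]
tool_rot: [3.141, -0.001, -0.108]
contact_force: [-1.1, 0.1, 0.7]
opening: 0.0366
```

```bash
python3 to.py 0.468 -0.3685 0.003 -0.108; python3 snap.py w7
```

```text
t 10.45 pos [ 0.4689 -0.37    0.007 ] rpy [ 3.1407e+00 -1.0000e-03 -1.0820e-01] open 0.0366 F [-1.1  0.1  0.7]
 wz units total -0.0  then shift units [-0.02 -0.03  0.08]
10.45 [ 0.4689 -0.37    0.007 ] [ 3.1407e+00 -1.0000e-03 -1.0820e-01] 0.0366
```

View pics/w7.png

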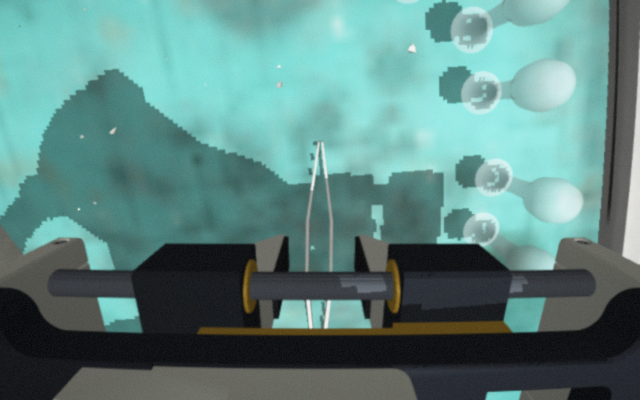

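Emit:
jog_arm:
  plan:
    - [[0,0,0.04,0,0,0,0.4],[0,0,0.04,0,0,0,0.4],[0,0,0,0,0,0,0.4],[0,0,0,0,0,0,0.4]]

```text
time: 11.0
tool_pos: [0.4686, -0.3696, 0.0022]
tool_rot: [3.142, 0.0, -0.108]
contact_force: [0.1, -0.4, 0.5]
opening: 0.037
```

Emit:
jog_arm:
  plan:
    - [[0,0,0,0,0,0,0],[0,0,0,0,0,0,0],[0,0,0,0,0,0,0],[0,0,0,0,0,0,0],[0,0,0,0,0,0,0]]
  squeeze: 12

```text
time: 11.62
tool_pos: [0.4686, -0.3697, 0.0023]
tool_rot: [3.141, -0.0, -0.108]
contact_force: [-0.3, 1.1, 0.5]
opening: 0.0147
```

```bash
python3 to.py 0.505 0.0175 0.1 0.047
```

```text
t 11.62 pos [ 0.4686 -0.3697  0.0023] rpy [ 3.1414e+00 -1.0000e-04 -1.0820e-01] open 0.0147 F [-0.3  1.1  0.5]
 wz units total -1.03  then shift units [ 1.09 -7.7  -1.95]
```

Emit:
jog_arm:
  plan:
    - [[0,0,-0.4,0,0,0,0],[0,0,-0.8,0,0,0,0],[0,0,-0.8,0,0,0,0],[0,0,0,0,0,-0.51,0],[0.05,-0.3,0,0,0,-0.52,0],[0.12,-0.8,0,0,0,0,0],[0.12,-0.8,0,0,0,0,0],[0.12,-0.8,0,0,0,0,0],[0.12,-0.8,0,0,0,0,0],[0.12,-0.8,0,0,0,0,0],[0.12,-0.8,0,0,0,0,0],[0.12,-0.8,0,0,0,0,0],[0.12,-0.8,0,0,0,0,0],[0.12,-0.8,0,0,0,0,0],[0,-0.2,0,0,0,0,0],[0,0,0,0,0,0,0],[0,0,0,0,0,0,0]]

```text
time: 13.75
tool_pos: [0.5084, 0.0164, 0.1022]
tool_rot: [3.141, -0.0, 0.045]
contact_force: [0.6, -1.2, -0.1]
opening: 0.0145
```

```bash
python3 to.py 0.5045 0.0165 0.015 0.047; python3 snap.py w8
```

```text
t 13.75 pos [0.5084 0.0164 0.1022] rpy [ 3.1412 -0.      0.0454] open 0.0145 F [ 0.6 -1.2 -0.1]
 wz units total -0.01  then shift units [-0.08 -0.01  1.74]
13.75 [0.5084 0.0164 0.1022] [ 3.1412 -0.      0.0454] 0.0145
```

View pics/w8.png

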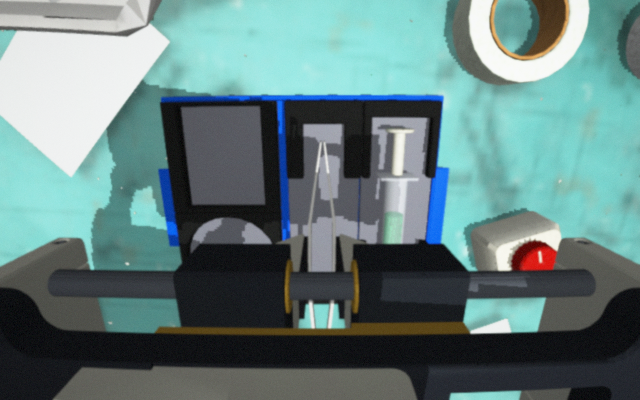

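Emit:
jog_arm:
  plan:
    - [[-0.08,0,0.4,0,0,0,0],[0,0,0.6,0,0,0,0],[0,0,0.4,0,0,0,0],[0,0,0.2,0,0,0,0],[0,0,0.1,0,0,0,0],[0,0,0,0,0,0,0],[0,0,0,0,0,0,0],[0,0,0,0,0,0,0]]

```text
time: 14.8
tool_pos: [0.5048, 0.0172, 0.0177]
tool_rot: [3.141, -0.001, 0.046]
contact_force: [0.9, 1.2, -0.4]
opening: 0.0147
```

```bash
python3 to.py 0.5045 0.0165 0.0115 0.047; python3 snap.py w9
```

```text
t 14.8 pos [0.5048 0.0172 0.0177] rpy [ 3.1413e+00 -1.1000e-03  4.6400e-02] open 0.0147 F [ 0.9  1.2 -0.4]
 wz units total -0.0  then shift units [-0.01  0.01  0.12]
14.8 [0.5048 0.0172 0.0177] [ 3.1413e+00 -1.1000e-03  4.6400e-02] 0.0147
```

View pics/w9.png

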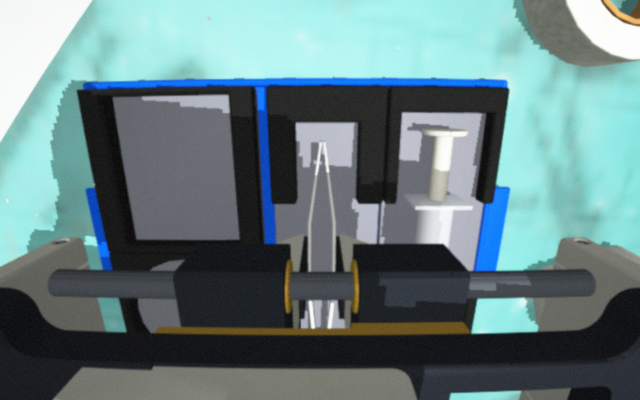

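Emit:
jog_arm:
  plan:
    - [[0,0,0.06,0,0,0,0],[0,0,0.05,0,0,0,0],[0,0,0,0,0,0,0],[0,0,0,0,0,0,0],[0,0,0,0,0,0,0]]

```text
time: 15.48
tool_pos: [0.5045, 0.0172, 0.0118]
tool_rot: [3.142, -0.0, 0.046]
contact_force: [-1.0, 0.6, 3.0]
opening: 0.0147
```

Emit:
jog_arm:
  plan:
    - [[0,0,0,0,0,0,0.21],[0,0,0,0,0,0,0.21],[0,0,0,0,0,0,0.21],[0,0,-0.06,0,0,0,0.21],[0,0,-0.2,0,0,0,0.21],[0,0,-0.8,0,0,0,0.21],[0,0,-0.9,0,0,0,0.3],[0,0,0,0,0,0,0.5],[0,0,0,0,0,0,1]]

```text
time: 16.6
tool_pos: [0.5041, 0.0172, 0.1098]
tool_rot: [3.141, -0.0, 0.046]
contact_force: [0.8, -0.3, 0.3]
opening: 0.0426
```

```bash
python3 to.py 0.6555 -0.2535 0.11 -0.8; python3 snap.py w10
python3 - <<'E'
from h import *
z=load("w1")
# roll/tape in w1 
P=cloud(z)
m=(P[...,2]>.030)&(P[...,2]<.042)&(abs(P[...,0]-.655)<.06)&(abs(P[...,1]+.2535)<.06)&(z["p"].min(2)>150)
q=P[m];print(len(q),q.min(0),q.max(0))
E
```

```text
t 16.6 pos [0.5041 0.0172 0.1098] rpy [ 3.1415e+00 -2.0000e-04  4.6300e-02] open 0.0426 F [ 0.8 -0.3  0.3]
 wz units total 5.64  then shift units [ 5.99  1.6  -0.  ]
16.6 [0.5041 0.0172 0.1098] [ 3.1415e+00 -2.0000e-04  4.6300e-02] 0.0426
2321 [ 0.62445885 -0.28600323  0.03002109] [ 0.67219745 -0.22302829  0.03722135]
```

View pics/w10.png

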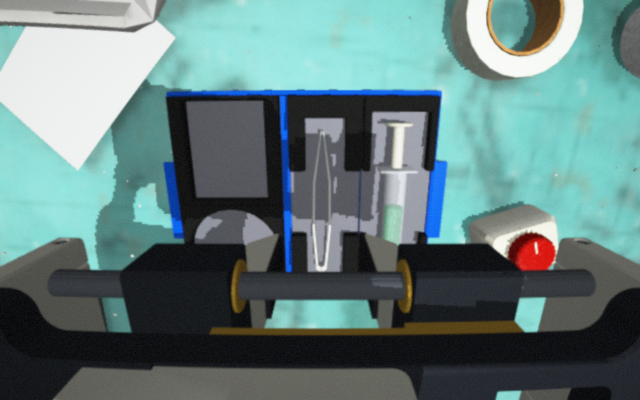

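Emit:
jog_arm:
  plan:
    - [[0,0,0,0,0,0.94,0.9],[0,0,0,0,0,0.94,0.9],[0,0,0,0,0,0.94,0.9],[0,0,0,0,0,0.94,0.9],[0,0,0,0,0,0.94,0.9],[0,0,0,0,0,0.94,0.9],[0.8,0.2,0,0,0,0,0.9],[0.8,0.2,0,0,0,0,0.9],[0.8,0.2,0,0,0,0,0.9],[0.8,0.2,0,0,0,0,0.9],[0.8,0.2,0,0,0,0,0.9],[0.8,0.2,0,0,0,0,0.9],[0.8,0.2,0,0,0,0,0.9],[0.4,0.2,0,0,0,0,0.9],[0,0,0,0,0,0,0.9],[0,0,0,0,0,0,0.9]]

```text
time: 18.65
tool_pos: [0.6554, -0.2525, 0.1085]
tool_rot: [3.141, 0.003, -0.799]
contact_force: [0.6, -0.5, 1.0]
opening: 0.0826
```

```bash
python3 to.py 0.6555 -0.2535 0.018 -0.8; python3 snap.py w11
```

```text
t 18.65 pos [ 0.6554 -0.2525  0.1085] rpy [ 3.1411e+00  2.6000e-03 -7.9940e-01] open 0.0826 F [ 0.6 -0.5  1. ]
 wz units total 0.0  then shift units [0.02 0.01 1.81]
18.65 [ 0.6554 -0.2525  0.1085] [ 3.1411e+00  2.6000e-03 -7.9940e-01] 0.0826
```

View pics/w11.png

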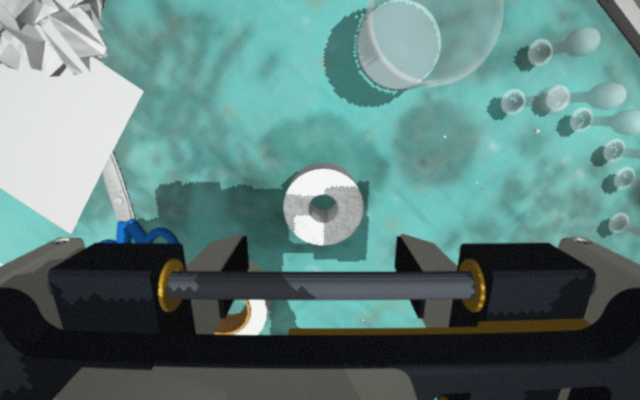

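Run:
```python
from h import *
z=load("w11"); print(ray(z,[(283.5,207),(363.5,207),(323,167),(323,247)],.035))
P=cloud(z); m=(P[...,2]>.029)&(P[...,2]<.045)&(abs(P[...,0]-.655)<.06)&(abs(P[...,1]+.2535)<.06)
q=P[m][:,:2]; 
import cv2
print(cv2.minEnclosingCircle(q.astype(np.float32)), np.percentile(q,[1,99],axis=0), P[m][:,2].mean())
```

```text
[[ 0.67903202 -0.23396485  0.035     ]
 [ 0.63413571 -0.27772229  0.035     ]
 [ 0.67897742 -0.27815426  0.035     ]
 [ 0.63301132 -0.23118242  0.035     ]]
((0.6559359431266785, -0.2546636164188385), 0.031834423542022705) [[ 0.6267195  -0.28481052]
 [ 0.68608991 -0.22562333]] 0.03458995083760184
```

Emit:
jog_arm:
  plan:
    - [[0,0,0.4,0,0,0,0.9],[0,0,0.6,0,0,0,0.9],[0,0,0.4,0,0,0,0.9],[0,0,0.2,0,0,0,0.9],[0,0,0.15,0,0,0,0.9],[0,0,0,0,0,0,0.9],[0,0,0,0,0,0,0.9]]

```text
time: 19.58
tool_pos: [0.6566, -0.254, 0.0231]
tool_rot: [-3.141, -0.001, -0.8]
contact_force: [0.2, 0.8, 0.7]
opening: 0.0826
```

Emit:
jog_arm:
  plan:
    - [[0,0,0.06,0,0,0,0.9],[0,0,0,0,0,0,0.9],[0,0,0,0,0,0,0],[0,0,0,0,0,0,0],[0,0,0,0,0,0,0],[0,0,0,0,0,0,0],[0,0,0,0,0,0,0]]
  squeeze: 12

```text
time: 20.45
tool_pos: [0.6561, -0.2538, 0.0193]
tool_rot: [3.142, -0.0, -0.8]
contact_force: [-0.5, 0.2, 0.9]
opening: 0.0622
```

```bash
python3 to.py 0.457 0.094 0.12 -0.8
```

```text
t 20.45 pos [ 0.6561 -0.2538  0.0193] rpy [ 3.1415e+00 -2.0000e-04 -7.9970e-01] open 0.0622 F [-0.5  0.2  0.9]
 wz units total 0.0  then shift units [-7.76 -1.99 -2.01]
```

Emit:
jog_arm:
  plan:
    - [[0,0,-0.4,0,0,0,0],[0,0,-0.8,0,0,0,0],[0,0,-0.8,0,0,0,0],[-0.4,-0.1,0,0,0,0,0],[-0.8,-0.2,0,0,0,0,0],[-0.8,-0.2,0,0,0,0,0],[-0.8,-0.2,0,0,0,0,0],[-0.8,-0.2,0,0,0,0,0],[-0.8,-0.2,0,0,0,0,0],[-0.8,-0.2,0,0,0,0,0],[-0.8,-0.2,0,0,0,0,0],[-0.8,-0.2,0,0,0,0,0],[-0.8,-0.2,0,0,0,0,0],[-0.16,-0.09,0,0,0,0,0],[0,0,0,0,0,0,0],[0,0,0,0,0,0,0],[0,0,0,0,0,0,0]]

```text
time: 22.58
tool_pos: [0.4576, 0.0931, 0.1192]
tool_rot: [-3.142, -0.0, -0.801]
contact_force: [0.1, 0.8, -1.5]
opening: 0.0624
```

```bash
python3 to.py 0.457 0.094 0.033 -0.8; python3 snap.py w12;python3 snap.py t12 top
python3 - <<'E'
import cv2
a=cv2.imread("pics/t12.png")[140:290,240:480]
cv2.imwrite("pics/t12c.png",cv2.resize(a,None,fx=3,fy=3,interpolation=cv2.INTER_CUBIC))
E
```

```text
t 22.57 pos [0.4576 0.0931 0.1192] rpy [-3.1416e+00 -3.0000e-04 -8.0100e-01] open 0.0624 F [ 0.1  0.8 -1.5]
 wz units total -0.01  then shift units [-0.02 -0.    1.72]
22.575 [0.4576 0.0931 0.1192] [-3.1416e+00 -3.0000e-04 -8.0100e-01] 0.0624
22.625 [0.4575 0.0932 0.1192] [ 3.1415e+00 -2.0000e-04 -8.0100e-01] 0.0618
```

View pics/w12.png

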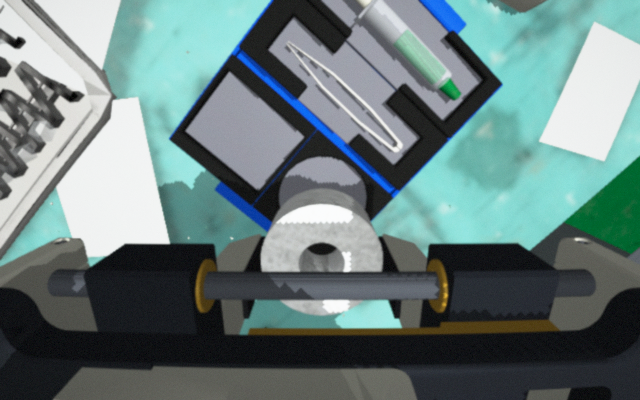

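View pics/t12c.png

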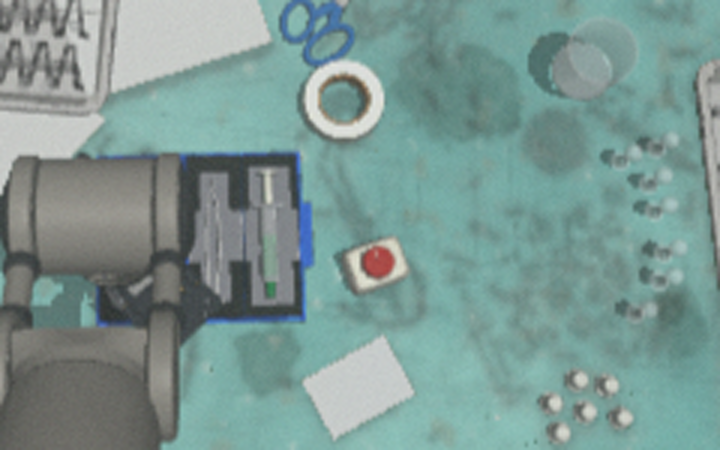

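Emit:
jog_arm:
  plan:
    - [[0,0,0.4,0,0,0,0],[0,0,0.6,0,0,0,0],[0,0,0.4,0,0,0,0],[0,0,0.2,0,0,0,0],[0,0,0.1,0,0,0,0],[0,0,0,0,0,0,0],[0,0,0,0,0,0,0],[0,0,0,0,0,0,0]]

```text
time: 23.68
tool_pos: [0.4574, 0.0939, 0.0347]
tool_rot: [-3.141, -0.001, -0.8]
contact_force: [0.9, 1.0, -1.3]
opening: 0.0622
```

```bash
python3 to.py 0.457 0.094 0.0285 -0.8; python3 snap.py w13
```

```text
t 23.68 pos [0.4574 0.0939 0.0347] rpy [-3.1408e+00 -8.0000e-04 -7.9960e-01] open 0.0622 F [ 0.9  1.  -1.3]
 wz units total 0.0  then shift units [-0.01  0.01  0.12]
23.675 [0.4574 0.0939 0.0347] [-3.1408e+00 -8.0000e-04 -7.9960e-01] 0.0622
```

View pics/w13.png

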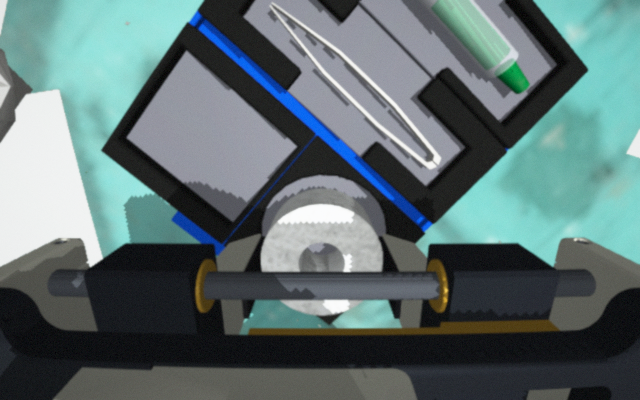

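Centred over the well; lowering to the floor.

Emit:
jog_arm:
  plan:
    - [[0,0,0.05,0,0,0,0],[0,0,0.05,0,0,0,0],[0,0,0,0,0,0,0],[0,0,0,0,0,0,0],[0,0,0,0,0,0,0]]

```text
time: 24.35
tool_pos: [0.4571, 0.0939, 0.0292]
tool_rot: [-3.142, -0.0, -0.8]
contact_force: [0.3, 0.3, -0.7]
opening: 0.0625
```

Emit:
jog_arm:
  plan:
    - [[0,0,0.03,0,0,0,0],[0,0,0,0,0,0,0],[0,0,0,0,0,0,0]]

```text
time: 24.72
tool_pos: [0.4572, 0.0938, 0.0286]
tool_rot: [-3.141, -0.001, -0.799]
contact_force: [-2.9, 0.0, 10.8]
opening: 0.0622
```

Emit:
jog_arm:
  plan:
    - [[0,0,0,0,0,0,0.82],[0,0,0,0,0,0,0.82],[0,0,0,0,0,0,0.82],[0,0,-0.3,0,0,0,0.82],[0,0,-0.8,0,0,0,0.82],[0,0,-0.8,0,0,0,0.82],[0,0,0,0,0,0,0.9],[0,0,0,0,0,0,0.9]]

```text
time: 25.72
tool_pos: [0.4566, 0.0939, 0.1221]
tool_rot: [3.141, 0.001, -0.8]
contact_force: [-0.1, -0.2, -0.7]
opening: 0.0821
```

```bash
python3 to.py 0.479 -0.156 0.14 -1.2; python3 snap.py w14
python3 - <<'E'
from h import *
z=load("t12");P=cloud(z)
m=(P[...,2]>.028)&(P[...,2]<.060)&(abs(P[...,0]-.475)<.06)&(abs(P[...,1]+.156)<.06)
q=P[m];print(len(q),q.mean(0),cv2.minAreaRect(q[:,:2].astype(np.float32)))
p=z["p"].astype(int); red=(p[...,0]>120)&(p[...,1]<80)&(p[...,2]<80)
v,u=np.nonzero(red&(np.indices(red.shape)[1]<450)&(np.indices(red.shape)[1]>330)&(np.indices(red.shape)[0]>190))
print(len(u),u.mean(),v.mean(),ray(z,[(u.mean(),v.mean())],.049))
E
```

```text
t 25.73 pos [0.4566 0.0939 0.1221] rpy [ 3.1409e+00  5.0000e-04 -7.9970e-01] open 0.0821 F [-0.1 -0.2 -0.7]
 wz units total 2.67  then shift units [ 4.82  1.39 -0.36]
25.725 [0.4566 0.0939 0.1221] [ 3.1409e+00  5.0000e-04 -7.9970e-01] 0.0821
280 [ 0.47644724 -0.15471093  0.03929948] ((0.4774042069911957, -0.15505021810531616), (0.0465720109641552, 0.06221673637628555), 19.61241340637207)
60 365.3 227.25 [[ 0.47675127 -0.15371141  0.049     ]]
```

View pics/w14.png

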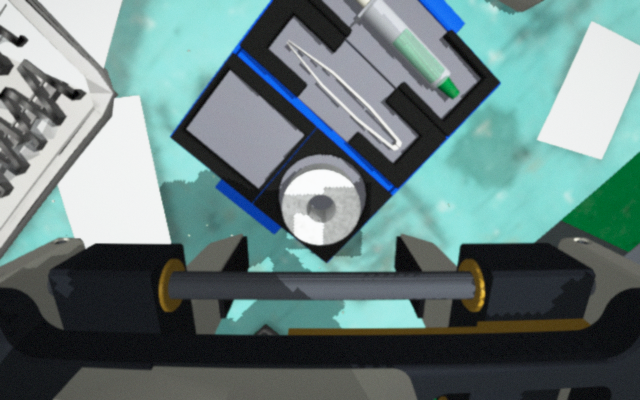

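```bash
python3 to.py 0.477 -0.155 0.14 -1.227
```

```text
t 25.77 pos [0.4562 0.0939 0.1216] rpy [ 3.140e+00  1.300e-03 -7.997e-01] open 0.0821 F [ 0.2 -0.2 -0.7]
 wz units total 2.85  then shift units [ 4.83  1.29 -0.37]
```

Emit:
jog_arm:
  plan:
    - [[0,0,0,0,0,0.95,0.9],[0,0,0,0,0,0.95,0.9],[0,0,0,0,0,0.95,0.9],[0.7,0.2,-0.1,0,0,0,0.9],[0.8,0.2,-0.1,0,0,0,0.9],[0.8,0.2,-0.1,0,0,0,0.9],[0.8,0.2,-0.07,0,0,0,0.9],[0.8,0.2,0,0,0,0,0.9],[0.8,0.2,0,0,0,0,0.9],[0.13,0.09,0,0,0,0,0.9],[0,0,0,0,0,0,0.9],[0,0,0,0,0,0,0.9],[0,0,0,0,0,0,0.9]]

```text
time: 27.4
tool_pos: [0.4777, -0.1541, 0.1412]
tool_rot: [3.141, 0.0, -1.226]
contact_force: [-0.2, 0.6, 0.0]
opening: 0.0827
```

```bash
python3 to.py 0.477 -0.155 0.018 -1.227; python3 snap.py w15
```

```text
t 27.4 pos [ 0.4777 -0.1541  0.1412] rpy [ 3.1414e+00  2.0000e-04 -1.2257e+00] open 0.0827 F [-0.2  0.6  0. ]
 wz units total 0.01  then shift units [0.01 0.02 2.46]
27.4 [ 0.4777 -0.1541  0.1412] [ 3.1414e+00  2.0000e-04 -1.2257e+00] 0.0827
```

View pics/w15.png

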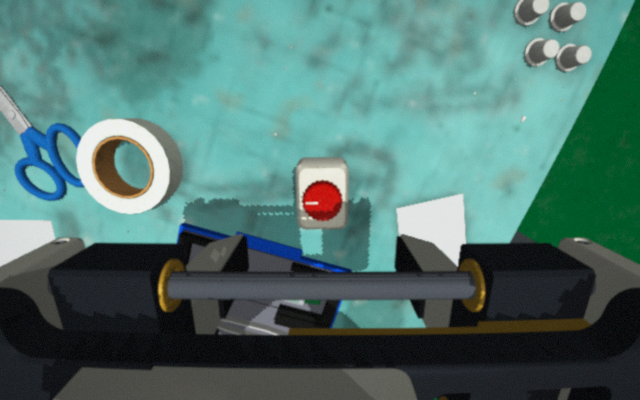

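Emit:
jog_arm:
  plan:
    - [[0,0.02,0.4,0,0,0,0.9],[0,0,0.7,0,0,0,0.9],[0,0,0.7,0,0,0,0.9],[0,0,0.4,0,0,0,0.9],[0,0,0.17,0,0,0,0.9],[0,0,0.08,0,0,0,0.9],[0,0,0,0,0,0,0.9],[0,0,0,0,0,0,0.9]]

```text
time: 28.45
tool_pos: [0.4772, -0.1558, 0.0194]
tool_rot: [-3.141, -0.001, -1.227]
contact_force: [-0.1, -0.3, 0.0]
opening: 0.0822
```

```bash
python3 to.py 0.477 -0.155 0.018 -1.227; python3 snap.py w16
```

```text
t 28.45 pos [ 0.4772 -0.1558  0.0194] rpy [-3.1406e+00 -1.1000e-03 -1.2272e+00] open 0.0822 F [-0.1 -0.3  0. ]
 wz units total -0.0  then shift units [-0.02 -0.    0.03]
28.45 [ 0.4772 -0.1558  0.0194] [-3.1406e+00 -1.1000e-03 -1.2272e+00] 0.0822
```

View pics/w16.png

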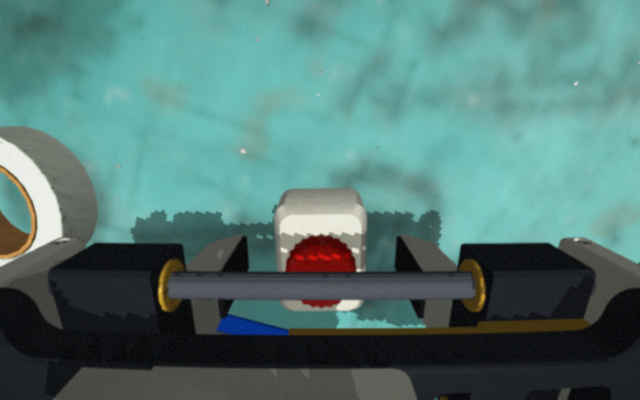

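Emit:
jog_arm:
  plan:
    - [[0,0,0.02,0,0,0,0],[0,0,0,0,0,0,0],[0,0,0,0,0,0,0],[0,0,0,0,0,0,0],[0,0,0,0,0,0,0],[0,0,0,0,0,0,0],[0,0,-0.3,0,0,0,0],[0,0,-0.6,0,0,0,0],[0,0,-0.8,0,0,0,0],[0,0,-0.5,0,0,0,0],[0,0,0,0,0,0,0],[0,0,0,0,0,0,0]]
  squeeze: 25

```text
time: 30.0
tool_pos: [0.4761, -0.1553, 0.1271]
tool_rot: [3.141, 0.001, -1.227]
contact_force: [-0.4, 0.1, -1.9]
opening: 0.0468
```

```bash
python3 to.py 0.5455 0.0975 0.13 0.047; python3 snap.py w17
python3 - <<'E'
from h import *
np.set_printoptions(suppress=True,precision=4)
z=load("w10")
P=cloud(z)
# timer pocket corners in w10
im=z["p"][:,:,::-1]
cv2.imwrite("pics/w10b.png",cv2.resize(im[80:250,150:310],None,fx=4,fy=3.5,interpolation=cv2.INTER_CUBIC))
E
```

```text
t 30.0 pos [ 0.4761 -0.1553  0.1271] rpy [ 3.1407e+00  8.0000e-04 -1.2272e+00] open 0.0468 F [-0.4  0.1 -1.9]
 wz units total -8.49  then shift units [ 1.62 -4.98 -0.06]
30.0 [ 0.4761 -0.1553  0.1271] [ 3.1407e+00  8.0000e-04 -1.2272e+00] 0.0468
```

View pics/w17.png

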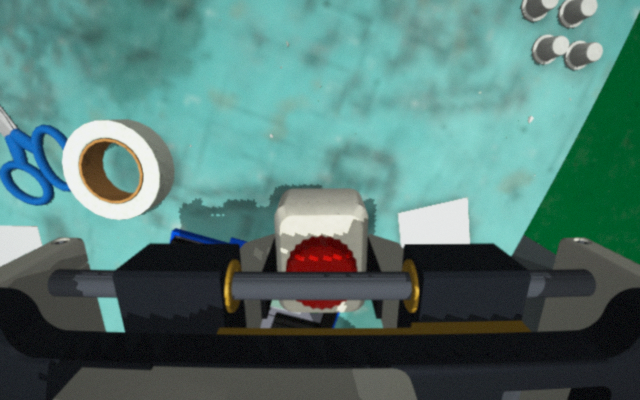

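View pics/w10b.png

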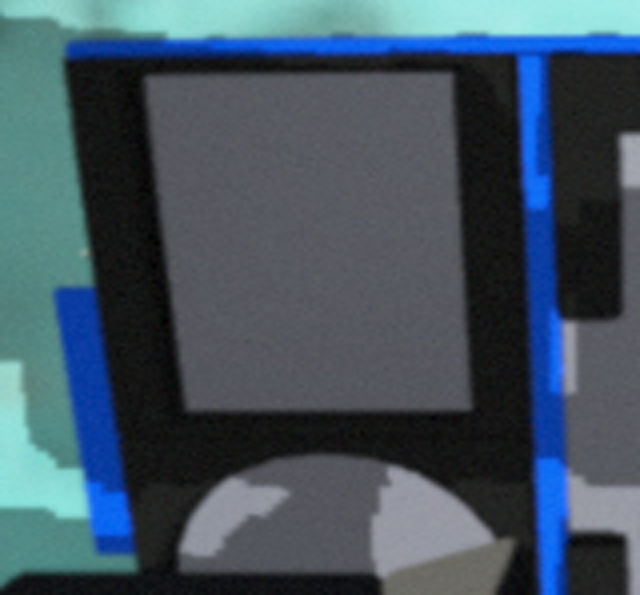

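Run:
```python
from h import *
np.set_printoptions(suppress=True,precision=4)
z=load("w10")
f=lambda p,h: ray(z,np.array(p)/[4,3.5]+[150-.4,80-.4],h)
a=f([(145,75),(185,411)],.0095);b=f([(456,72),(472,410)],.0195)
print(a,b,(a.mean(0)+b.mean(0))/2)
```

```text
[[0.5836 0.1307 0.0095]
 [0.5035 0.1272 0.0095]] [[0.5864 0.0659 0.0195]
 [0.5096 0.0626 0.0195]] [0.5458 0.0966 0.0145]
```

Emit:
jog_arm:
  plan:
    - [[0,0,0,0,0,-0.85,0],[0,0,0,0,0,-0.85,0],[0,0,0,0,0,-0.85,0],[0,0,0,0,0,-0.85,0],[0,0,0,0,0,-0.85,0],[0,0,0,0,0,-0.85,0],[0,0,0,0,0,-0.85,0],[0,0,0,0,0,-0.85,0],[0,0,0,0,0,-0.85,0],[0,0,0,0,0,-0.84,0],[0,0,0,0,0,0,0],[0,0,0,0,0,0,0]]

```text
time: 31.55
tool_pos: [0.4764, -0.1554, 0.127]
tool_rot: [-3.141, 0.001, 0.044]
contact_force: [-0.1, -0.0, -1.9]
opening: 0.0464
```

```bash
python3 to.py 0.5455 0.0975 0.13 0.047
```

```text
t 31.55 pos [ 0.4764 -0.1554  0.127 ] rpy [-3.141e+00  1.300e-03  4.380e-02] open 0.0464 F [-0.1 -0.  -1.9]
 wz units total -0.02  then shift units [ 1.62 -4.99 -0.06]
```

Emit:
jog_arm:
  plan:
    - [[0.2,-0.6,0,0,0,-0.02,0],[0.22,-0.7,0,0,0,0,0],[0.22,-0.7,0,0,0,0,0],[0.22,-0.7,0,0,0,0,0],[0.22,-0.7,0,0,0,0,0],[0.22,-0.7,0,0,0,0,0],[0.22,-0.65,0,0,0,0,0],[0.1,-0.24,0,0,0,0,0],[0,0,0,0,0,0,0],[0,0,0,0,0,0,0],[0,0,0,0,0,0,0]]

```text
time: 32.92
tool_pos: [0.5453, 0.0966, 0.1277]
tool_rot: [3.141, 0.0, 0.048]
contact_force: [0.2, -0.7, -1.3]
opening: 0.0468
```

```bash
python3 to.py 0.5455 0.097 0.034 0.047;python3 snap.py w18
```

```text
t 32.92 pos [0.5453 0.0966 0.1277] rpy [3.1413e+00 2.0000e-04 4.7700e-02] open 0.0468 F [ 0.2 -0.7 -1.3]
 wz units total 0.0  then shift units [ 0.   -0.01  1.87]
32.925 [0.5453 0.0966 0.1277] [3.1413e+00 2.0000e-04 4.7700e-02] 0.0468
```

View pics/w18.png

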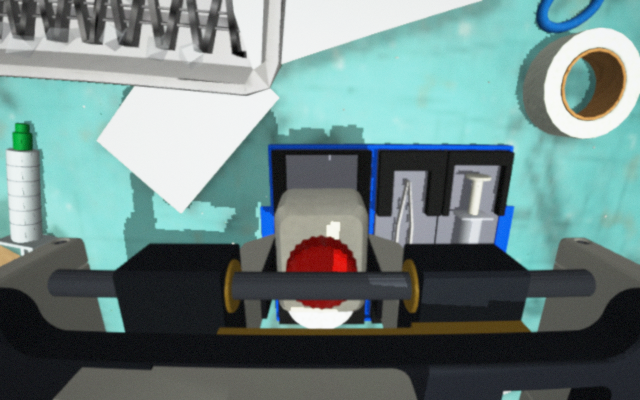

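Emit:
jog_arm:
  plan:
    - [[0,0,0.4,0,0,0,0],[0,0,0.6,0,0,0,0],[0,0,0.5,0,0,0,0],[0,0,0.25,0,0,0,0],[0,0,0.1,0,0,0,0],[0,0,0,0,0,0,0],[0,0,0,0,0,0,0],[0,0,0,0,0,0,0]]

```text
time: 33.98
tool_pos: [0.5459, 0.0976, 0.0359]
tool_rot: [3.141, -0.001, 0.049]
contact_force: [0.5, -0.2, -1.4]
opening: 0.0465
```

```bash
python3 to.py 0.5455 0.097 0.0275 0.047;python3 snap.py w19
```

```text
t 33.98 pos [0.5459 0.0976 0.0359] rpy [ 3.1415e+00 -1.3000e-03  4.9400e-02] open 0.0465 F [ 0.5 -0.2 -1.4]
 wz units total 0.02  then shift units [-0.01  0.01  0.17]
33.975 [0.5459 0.0976 0.0359] [ 3.1415e+00 -1.3000e-03  4.9400e-02] 0.0465
```

View pics/w19.png

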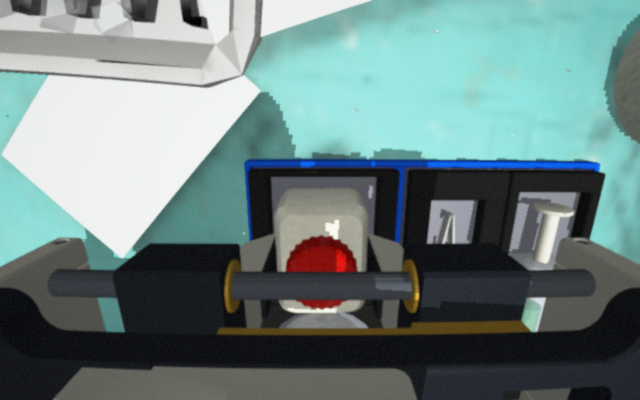

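Emit:
jog_arm:
  plan:
    - [[0,0,0.06,0,0,0,0],[0,0,0.06,0,0,0,0],[0,0,0,0,0,0,0],[0,0,0,0,0,0,0],[0,0,0,0,0,0,0]]

```text
time: 34.65
tool_pos: [0.5455, 0.0976, 0.0292]
tool_rot: [3.142, -0.0, 0.049]
contact_force: [-0.3, 0.2, -2.3]
opening: 0.047
```

Emit:
jog_arm:
  plan:
    - [[0,0,0.03,0,0,0,0],[0,0,0,0,0,0,0],[0,0,0,0,0,0,0]]

```text
time: 35.02
tool_pos: [0.5456, 0.0976, 0.0277]
tool_rot: [3.141, -0.0, 0.049]
contact_force: [0.8, 0.4, -0.2]
opening: 0.0467
```

Emit:
jog_arm:
  plan:
    - [[0,0,0.02,0,0,0,0],[0,0,0,0,0,0,0]]

```text
time: 35.28
tool_pos: [0.5456, 0.0976, 0.0277]
tool_rot: [3.141, -0.001, 0.049]
contact_force: [-3.5, -0.1, 7.2]
opening: 0.0466
```

Emit:
jog_arm:
  plan:
    - [[0,0,0,0,0,0,0.75],[0,0,0,0,0,0,0.75],[0,0,0,0,0,0,0.75],[0,0,0,0,0,0,0.75],[0,0,-0.3,0,0,0,0.75],[0,0,-0.8,0,0,0,0.75],[0,0,-0.8,0,0,0,0.75],[0,0,-0.8,0,0,0,0.75],[-0.6,0.6,0,0,0,0,0.75],[-0.6,0.6,0,0,0,0,0.75],[-0.6,0.6,0,0,0,0,0.75],[0,0.6,0,0,0,0,0.75],[0,0,0,0,0,0,0.75],[0,0,0,0,0,0,0.75]]

```text
time: 37.02
tool_pos: [0.4616, -0.0263, 0.1622]
tool_rot: [-3.142, -0.001, 0.049]
contact_force: [-0.2, 0.3, -0.1]
opening: 0.0688
```

```bash
python3 snap.py w20; python3 snap.py s20 scene;python3 snap.py t20 top
python3 - <<'E'
from h import *
np.set_printoptions(suppress=True,precision=4)
im=cv2.imread("pics/s20.png");cv2.imwrite("pics/s20c.png",cv2.resize(im[150:290,230:420],None,fx=4,fy=4,interpolation=cv2.INTER_CUBIC))
E
```

```text
37.025 [ 0.4616 -0.0263  0.1622] [-3.1415e+00 -8.0000e-04  4.8900e-02] 0.0688
37.075 [ 0.4616 -0.026   0.1621] [-3.1415e+00 -5.0000e-04  4.9700e-02] 0.0689
37.125 [ 0.4616 -0.0259  0.1619] [-3.1415e+00 -2.0000e-04  5.0200e-02] 0.0691
```

View pics/w20.png

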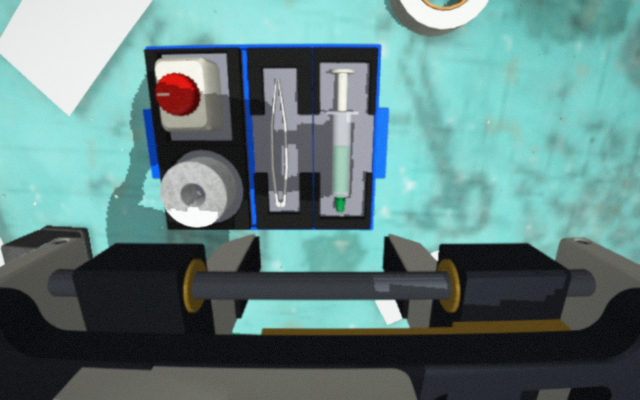

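View pics/s20c.png

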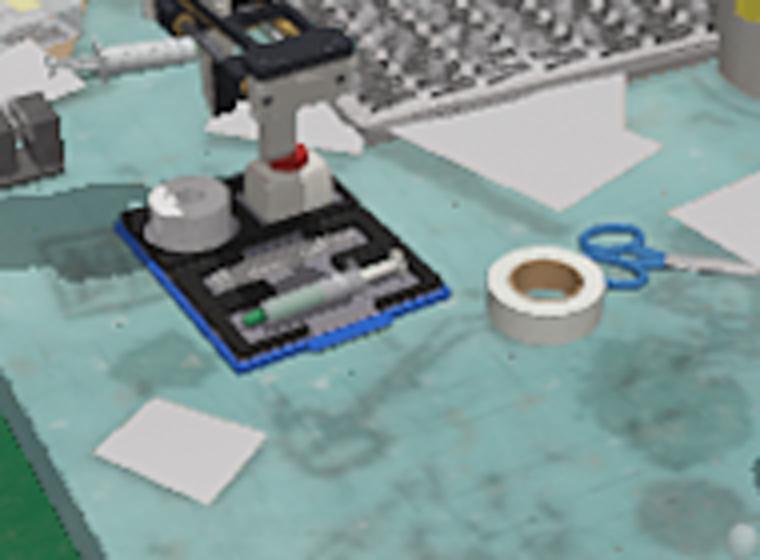

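Run:
```python
from h import *
np.set_printoptions(suppress=True,precision=4)
z=load("w20");P=cloud(z)
def st(n,c,r,lo=.025,hi=.075):
    m=(P[...,2]>lo)&(P[...,2]<hi)&(np.hypot(P[...,0]-c[0],P[...,1]-c[1])<r)
    q=P[m]; print(n,len(q),cv2.minAreaRect(q[:,:2].astype(np.float32)),np.percentile(q[:,2],[5,50,95]))
    A=np.c_[q[:,:2]-q[:,:2].mean(0),np.ones(len(q))]; 
    t=q[:,2]>np.median(q[:,2])-.006
    print(np.linalg.lstsq(A[t],q[t,2],rcond=None)[0])
st("roll",(.457,.094),.045,.038,.05); st("timer case",(.5455,.0975),.045,.040,.0505); st("dial",(.5455,.0975),.03,.053,.07)
for u,v in [(342,90),(341,160),(340,205),(278,110),(280,195),(353,90),(210,130),(220,60)]: print(u,v,np.median(P[v-1:v+2,u-1:u+2].reshape(-1,3),0))
```

```text
roll 3114 ((0.45782944560050964, 0.09341022372245789), (0.061391860246658325, 0.06293664872646332), 46.39348220825195) [0.0421 0.0446 0.0458]
[-0.0047  0.0085  0.0445]
timer case 2316 ((0.5462521910667419, 0.09755650162696838), (0.06188158690929413, 0.04703274741768837), 3.3398234844207764) [0.0409 0.0455 0.0473]
[0.0002 0.0239 0.045 ]
dial 1430 ((0.5456828474998474, 0.09761029481887817), (0.033431943506002426, 0.03388267382979393), 63.97535705566406) [0.0561 0.059  0.0603]
[-0.0025  0.0392  0.0588]
342 90 [ 0.5575 -0.0398  0.0263]
341 160 [ 0.4944 -0.043   0.0282]
340 205 [ 0.4488 -0.0453  0.0235]
278 110 [0.5372 0.0198 0.0099]
280 195 [0.452  0.0167 0.0094]
353 90 [ 0.5593 -0.0512  0.0099]
210 130 [0.5171 0.0771 0.0374]
220 60 [0.5802 0.0752 0.0092]
```

```bash
python3 -c "
from cell import ticket,status
print(ticket.hand_in()); print(status.observe()['time'])"
```

```text
the job is handed in; nothing more can be done
None
the job is handed in; nothing more can be done
```

I put the slim syringe, the tweezers, the cotton roll and the timer into their nests in that order, let go of each, and handed the job in at about 37 s. The hand-in reports no verdict.

**Seating:** The last wrist picture and depth reading put the nest floors at about 9.5 mm above the work surface, and the heights match items resting on them:

| Item | Point measured | Measured height |
|---|---|---|
| Cotton roll | top face | 44.5 mm |
| Timer | case top | 45 mm |
| Timer | dial top | 59 mm |
| Syringe | barrel top | about 28 mm |

- **Fit:** The roll and timer sit within about 1 mm of their nest centres. The syringe is about 3 mm off centre but inside its pocket.
- **Tweezers:** They lie inside their pocket in the picture, but they are too thin for the depth camera to confirm their height. The force rose to about 3 N when they were set down, which fits contact with the floor.
- **Forces and clearance:** The highest force I read was about 11 N, setting the roll down. The gripper was clear of everything at hand-in.
- **Look-alikes:** I never touched the thick syringe or the tape roll. Both were still on the table in the last scene picture.

No check failed or disagreed.

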